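Pack the barista's service caddy

ROBOT

A 6-joint arm with a two-finger parallel gripper is mounted at the origin on a cart in front of the work surface, level with it; the furniture and walls round the work are solid. World frame = base frame: x ahead of the robot, y to its left, z up, the work surface at z = 0. Lengths are in m, angles in rad, forces in N, time in s.
With the tool pointing down it reaches from about 0.35 to 0.975 m from the base axis. Payload 4.9 kg.
Tool frame: the origin (TCP) lies on the mounting face of the last link; the fingertips stand 173 mm ahead of it and the grasp point (between the pads) lies 155 mm ahead of it (tcp_to_grasp is the distance from the TCP to the grasp point, in m); z points along the fingers, y is the line along which they close (so a half turn about z gives the same grasp; the last joint's range is limited). The gripper opens to 85 mm and grips with 20 to 120 N. Pads are 22 mm wide; open, the fingers measure 114 mm over their backs; the gripper's body (76 mm by 85 mm) begins 54 mm behind the grasp point. The pads swing forward as they close: fully open they stand 13 mm farther back than shut.
Start: joints at [-1.358, 0.053, 1.613, -0, 1.476, -0.119], TCP at [0.204, -0.591, 0.405] pointing down, gripper open.
Joint ranges: [-3.01, 3.01], [-1.01, 2.22], [0.06, 2.58], [-1.02, 4.17], [0.09, 2.62], [-3.14, 3.14]. Speed limits (rad/s): [2.57, 2.57, 3.14, 3.14, 3.14, 3.14].

INTERFACE

Orientations are given as a rotation vector (axis times angle).
In Python, from station import get_obs, get_image, calibration, finish_job, tcp_to_grasp gives the robot as it stands. The module is installed in compiled form; this text tells all that it offers.
- The arm moves only by the tool arm_command, never from a script. Its argument "plan" is a list that holds one entry, the list of rows, each a list of 6 numbers: the shift along the tool's x, y, z in cm, then the turn, a rotation vector about the tool's x, y, z in rad. A call has 1 to 12 rows; each row is the pose to reach, as a shift and turn from the pose commanded when the call began, along the tool's axes at that moment; what a row does not reach only later rows make up. A row lasts 1/12 s, in which the tool goes at most 41.7 mm and 7.16 degrees, less where a joint would pass 70% of its speed; a pose out of reach is approached as far as the arm can. A call with a gripper value outside its range is refused whole. "gripper" is the closure, from -1 (fully open) to 1 (shut), set as the call begins (left out, the last holds). The fingers move at their own pace and stop on an object; "force" is the grip in N (left out, the last holds). Time passes only in rows, so rows that repeat a pose let the fingers close. It gives the time, the measured TCP pose, the force, the opening and the grip force at its end, in the units of the state.
- get_obs(): the state, without advancing time (a new reading comes with each control period).
- get_image(name): name is "scene" or "top" or "wrist"; returns (picture, depth): 480x640x3 uint8, blue, green, red; 480x640 float32, m along the optical axis (not along the pixel's ray), 0 where there is no reading.
- calibration(name): a dict with "fx", "fy", "cx", "cy" (pixels), "dist" ([k1, k2, p1, p2, k3] as OpenCV has them; the pictures are not rectified), "pose" (4x4, takes a point from camera to world coordinates). Camera axes: x right, y up, looking along -z (the intrinsics and any distortion apply to the point x, -y, -z); pixel columns grow to the right and rows downward; lengths in m; the calibration is good to about 2 mm. A picture is of the moment at which its call begins: read the wrist's pose just before it. calibration takes no time and is no camera call; for the wrist camera it gives the pose at the moment of the call.
- finish_job(): hands the job in; it is judged then, once.
The state is a dict: "t": time; "q": joint angles; "dq": joint speeds; "effort": joint torques, N m; "tool_pos": TCP position; "tool_rot": TCP orientation; "contact_force": force on the tool from outside, world axes, zero at the start; "wrist_torque": the same for the moment, N m; "opening": finger opening in m; "grip_force": force on a finger pad.
Only numpy, scipy, OpenCV 4.12 (cv2) and the standard library are available. Lean on these libraries where they do the work, as an engineer would, in place of code of your own. Each camera call takes 0.05 s, during which the arm holds its last target. There are 200 camera calls.

TASK

Pack the wooden service caddy: stand the tamper inside the round steel seat in its back bay, the small steel dosing cup upright in the other back bay, and lay in each of the two front bays, boss up and flat on the bay floor, the spare knob whose shape matches the worn sample fixed on the ledge in front of that bay. Leave the spare knob that matches no sample and the larger steel tumbler standing where they are.

Things in the scene. Friction and masses are not known exactly. Their poses are not given: they have to be found in the camera images.
- caddy: Fixed wooden tray: four 84 mm square bays, floor 6 mm and 5 mm walls 20 mm above the worktop, 54 mm ledge along its front (-x); low wire handles at the sides. Origin: on the worktop below the crossing of the inner walls; x to the back, y left, z up. Bay centres x, y = +-44.5 mm. Back left bay (+x,+y): steel ring, 77 mm inside, 6 mm high, for the tamper; back right: the cup; front: a knob each.
- tamper: Loose espresso tamper standing on its round steel base, 58 mm in diameter and 13 mm high, with a pear-shaped dark wooden handle up to 42 mm in diameter; 86 mm tall, about 0.45 kg. Grip the handle, for instance 40 to 70 mm above the underside. Origin: centre of the underside; z up.
- dosing_cup: Loose small plain steel cup, straight, open on top, outer diameter 58 mm, 52 mm tall, about 0.11 kg. Grip it across the outside. Origin: centre of the underside; z up.
- steel_tumbler: Larger plain steel tumbler, open on top, 82 mm across the rim, 110 mm tall: a look-alike of the cup that does not belong in the caddy; leave it. Origin: centre of the underside; z up.
- knob_three: Loose spare machine knob lying face down: three equal arms in a Y of black plastic, 12 mm thick, reaching 26 mm from the centre; a round steel boss, 20 mm in diameter, stands on the middle up to 36 mm above the underside (grip it, from any side). 0.05 to 0.1 kg. Any yaw. Origin: centre of the underside; z up.
- knob_four: Loose spare machine knob lying face down: four equal arms in a cross of black plastic, 12 mm thick, reaching 26 mm from the centre; a round steel boss, 20 mm in diameter, stands on the middle up to 36 mm above the underside (grip it, from any side). 0.05 to 0.1 kg. Any yaw. Origin: centre of the underside; z up.
- knob_two: Loose spare machine knob lying face down: two opposite arms in a straight bar of black plastic, 12 mm thick, reaching 26 mm from the centre; a round steel boss, 20 mm in diameter, stands on the middle up to 36 mm above the underside (grip it, from any side). 0.05 to 0.1 kg. Any yaw. Origin: centre of the underside; z up. No sample matches it: leave it.
- sample_three: Worn sample knob fixed on the caddy's ledge in front of either front bay (which one changes): three equal arms in a Y of black plastic, 12 mm thick, 26 mm from centre to arm end, outline as the spare but no boss. Origin: centre of its underside, in the caddy's frame at x about -118 mm, y about +44.5 or -44.5 mm. Any yaw.
- sample_four: Worn sample knob fixed on the caddy's ledge in front of either front bay (which one changes): four equal arms in a cross of black plastic, 12 mm thick, 26 mm from centre to arm end, outline as the spare but no boss. Origin: centre of its underside, in the caddy's frame at x about -118 mm, y about +44.5 or -44.5 mm. Any yaw.
Things that resemble listed ones, but are neither listed nor needed, are in the scene too. What is shaped like the dosing_cup but green is not meant.

How it is judged:
By the outcome, as a careful person would: the job done as asked, in the order asked, and still so for the second after the job is handed in, with the robot touching nothing.
It also fails if it takes over 144 s, if anything falls off the work surface, if the arm or the gripper's body presses on something with over 40 N, if the wrist force passes 120 N, or if a joint passes its speed limit or range.

## Working session

There is one attempt and no reset: what is moved stays moved. The work goes in short steps, Python scripts to look and compute and a tool call to move; the robot and the scene stay as the last step left them, time stands still between calls to the robot, and variables do not carry over. Pictures are saved under pics/ and viewed, at most 14 in all, crops included, and the job is handed in when it is done.

Besides the shell and the picture viewer there is one more tool, called after "Request:" as name(argument=value, ...), one argument or row to a line, values as JSON. arm_command: Moves the arm, as the interface text tells. Its arguments: {"type":"object","properties":{"plan":{"type":"array"},"gripper":{"type":"number"},"force":{"type":"number"}},"required":["plan"]}

```bash
mkdir -p pics
cat > h.py <<'E'
import numpy as np, cv2
from station import *
def cloud(name):
    c=calibration(name); im,d=get_image(name)
    K=np.array([[c['fx'],0,c['cx']],[0,c['fy'],c['cy']],[0,0,1]])
    v,u=np.mgrid[0:480,0:640]
    p=cv2.undistortPoints(np.stack([u,v],-1).reshape(-1,1,2).astype(np.float64),K,np.array(c['dist'],float)).reshape(480,640,2)
    P=np.stack([p[...,0]*d,-p[...,1]*d,-d,np.ones_like(d)],-1)@np.array(c['pose']).T
    P=P[...,:3]; P[d==0]=np.nan
    return im,P
E
python3 - <<'E'
from h import *
for n in('scene','top'):
    im,P=cloud(n); cv2.imwrite(f'pics/{n}0.png',im); np.save(f'{n}0.npy',P)
    print(n,calibration(n)['pose'])
o=get_obs();print(o['t'],o['tool_pos'],o['tool_rot'],o['opening'],tcp_to_grasp)
E
```

```text
scene [[-7.09273710e-01  4.89710279e-01 -5.07064736e-01 -1.32585401e-01]
 [-7.04933155e-01 -4.92493877e-01  5.10410648e-01  6.54348013e-01]
 [ 2.27062920e-04  7.19467598e-01  6.94525971e-01  9.07410111e-01]
 [ 0.00000000e+00  0.00000000e+00  0.00000000e+00  1.00000000e+00]]
top [[ 0.02445445  0.99459937 -0.10086665  0.36234634]
 [-0.99970013  0.02445813 -0.0012004   0.03761578]
 [ 0.00127309  0.10086576  0.99489923  1.11100871]
 [ 0.          0.          0.          1.        ]]
0.1 [ 0.20354511 -0.59066762  0.40357741] [-3.09663328e+00 -5.18467644e-01  5.11045831e-05] 0.08538425822881439 0.1547
```

View pics/top0.png

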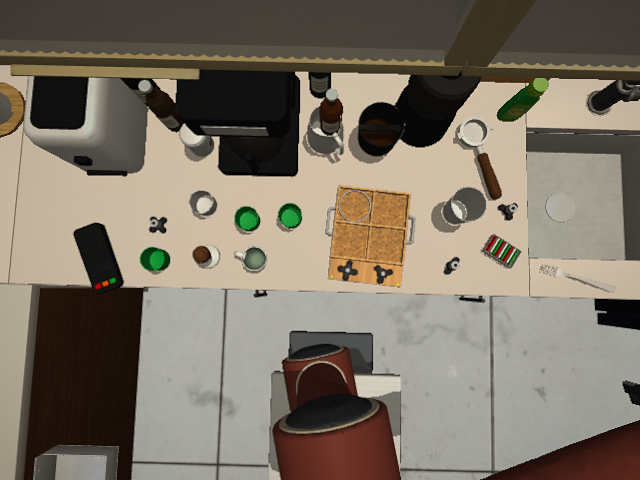

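View pics/scene0.png

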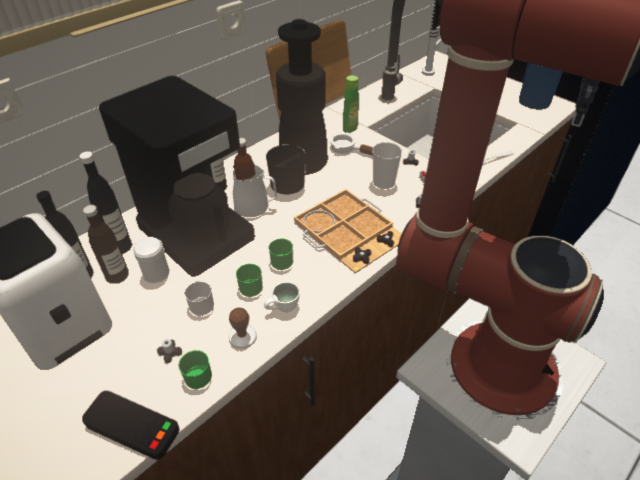

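The top view shows the caddy at (370,235), cup (203,204), tamper (206,256), spare knobs at (158,225), (452,265) and (509,210), and tumbler (465,205). I'll zoom in on the knobs and samples and measure everything.

Run:
```python
from h import *
im=cv2.imread('pics/top0.png');P=np.load('top0.npy')
cs=[(158,225),(452,265),(509,210),(347,270),(382,273)]
t=[cv2.resize(im[v-18:v+18,u-18:u+18],(250,250),interpolation=cv2.INTER_CUBIC) for u,v in cs]
t.append(cv2.resize(im[180:290,320:420],(250,250)))
cv2.imwrite('pics/crop1.png',np.vstack([np.hstack(t[:3]),np.hstack(t[3:])]))
def rep(n,u,v,r,z0,z1):
    q=P[v-r:v+r+1,u-r:u+r+1].reshape(-1,3);q=q[(q[:,2]>z0)&(q[:,2]<z1)]
    if len(q)<3: print(n,'few');return
    lo,hi=q.min(0),q.max(0)
    (c,rad)=cv2.minEnclosingCircle(q[:,:2].astype(np.float32))
    print(n,len(q),'mean',q.mean(0).round(4),'mid',((lo+hi)/2).round(4),'ext',(hi-lo).round(4),'zmax',hi[2].round(4),'circ',np.round(c,4),round(rad,4))
for i,(u,v) in enumerate(cs): 
    rep(f'k{i} boss',u,v,14,.026,.05); rep(f'k{i} arms',u,v,14,.006 if i<3 else .024,.05)
rep('cup',203,204,18,.045,.06); rep('cupall',203,204,18,.01,.07)
rep('tamper top',206,256,20,.05,.1); rep('tamper base',206,256,20,.005,.02)
rep('tumbler',465,205,30,.09,.13)
for u,v in((155,259),(247,219),(290,216),(254,259)): rep('other',u,v,20,.04,.12)
# caddy
q=P[175:290,318:425].reshape(-1,3)
w=q[(q[:,2]>.0165)&(q[:,2]<.024)]; 
print('walls',cv2.minAreaRect(w[:,:2].astype(np.float32)))
print('z table',np.nanmedian(P[195:200,230:300,2]), 'floor', P[245,350],P[245,385],P[210,390])
```

```text
k0 boss 60 mean [0.5076 0.4594 0.0337] mid [0.5078 0.4601 0.0329] ext [0.0187 0.0209 0.0109] zmax 0.0383 circ [0.5077 0.4601] 0.0105
k0 arms 210 mean [0.5074 0.4579 0.0176] mid [0.5082 0.4612 0.0224] ext [0.0391 0.0406 0.0319] zmax 0.0383 circ [0.508  0.4603] 0.0262
k1 boss 58 mean [ 0.4224 -0.2803  0.0344] mid [ 0.4221 -0.2812  0.0328] ext [0.0173 0.0182 0.0136] zmax 0.0396 circ [ 0.4228 -0.2812] 0.0098
k1 arms 155 mean [ 0.422  -0.2789  0.0201] mid [ 0.4232 -0.283   0.0228] ext [0.0429 0.0407 0.0335] zmax 0.0396 circ [ 0.4233 -0.281 ] 0.0257
k2 boss 66 mean [ 0.5701 -0.4209  0.0333] mid [ 0.5783 -0.4107  0.0326] ext [0.0414 0.05   0.013 ] zmax 0.0391 circ [ 0.5811 -0.4107] 0.0306
k2 arms 202 mean [ 0.5682 -0.4192  0.0195] mid [ 0.5706 -0.4169  0.0227] ext [0.0579 0.0624 0.0329] zmax 0.0391 circ [ 0.5746 -0.4126] 0.0361
k3 boss few
k3 arms few
k4 boss few
k4 arms few
cup 85 mean [0.5635 0.3473 0.0497] mid [0.5622 0.3417 0.05  ] ext [0.0583 0.058  0.0101] zmax 0.0551 circ [0.5618 0.3424] 0.0298
cupall 289 mean [0.563  0.345  0.0339] mid [0.5622 0.3417 0.0325] ext [0.0583 0.058  0.045
[... 547 characters left out ...]
54] zmax 0.0554 circ [0.4195 0.4529] 0.0304
other 95 mean [0.5281 0.2346 0.0489] mid [0.525  0.2301 0.0478] ext [0.0571 0.056  0.0148] zmax 0.0552 circ [0.5244 0.2297] 0.0294
other 87 mean [0.5405 0.1259 0.049 ] mid [0.5352 0.1239 0.048 ] ext [0.0576 0.0565 0.0141] zmax 0.0551 circ [0.5348 0.1251] 0.0295
other 161 mean [0.4298 0.2188 0.0463] mid [0.4264 0.2167 0.0457] ext [0.0561 0.0787 0.0105] zmax 0.051 circ [0.4303 0.2168] 0.0402
walls ((0.4967324137687683, -0.07512150704860687), (0.21515843272209167, 0.23631741106510162), 88.12700653076172)
z table -0.001312265823830372 floor [ 0.46879763 -0.02713078  0.00565338] [ 0.47130361 -0.11562138  0.00216137] [ 0.56121931 -0.12755826  0.00115119]
```

View pics/crop1.png

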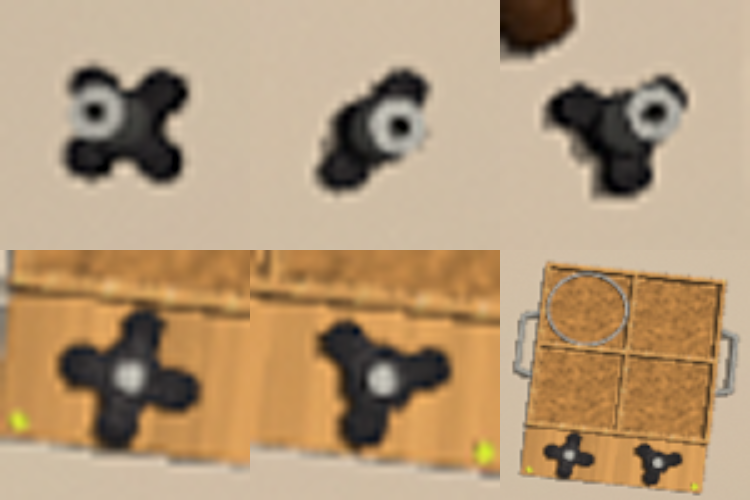

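Crops: the knob at (158,225) is four-armed and the one at (509,210) three-armed. The knob at (452,265) is two-armed, so it stays. The four sample is in front of the left bay and the three sample in front of the right bay. Next I'll fit the caddy pose, isolate the three knob's boss and check nearby obstacles.

```bash
cat > fit.py <<'E'
from h import *
from scipy.optimize import differential_evolution
def model(x,y):
    inb=(np.abs(x)<.0915)&(np.abs(y)<.0915)
    bay=(np.abs(np.abs(x)-.0445)<.042)&(np.abs(np.abs(y)-.0445)<.042)
    return np.where(bay,.006,np.where(inb,.020,np.nan))
def fit(P,c0=(.523,-.075,-.1)):
    q=P.reshape(-1,3);q=q[(np.hypot(q[:,0]-c0[0],q[:,1]-c0[1])<.135)&(q[:,2]<.03)&(q[:,2]>-.01)]
    def cost(p):
        d=q[:,:2]-p[:2];c,s=np.cos(p[2]),np.sin(p[2])
        m=model(d[:,0]*c+d[:,1]*s,-d[:,0]*s+d[:,1]*c)
        ok=~np.isnan(m)
        led=np.abs(q[:,2][~ok])
        return np.minimum(np.abs(q[ok,2]-m[ok]-p[3]),.012).sum()/len(q)-.004*ok.mean()
    r=differential_evolution(cost,[(c0[0]-.03,c0[0]+.03),(c0[1]-.03,c0[1]+.03),(-.25,.25),(-.006,.006)],seed=1,maxiter=150)
    return r.x,r.fun
def bays(p):
    c,s=np.cos(p[2]),np.sin(p[2]);R=np.array([[c,-s],[s,c]])
    for n,b in dict(BL=(1,1),BR=(1,-1),FL=(-1,1),FR=(-1,-1)).items(): print(n,(p[:2]+R@np.array(b)*.0445).round(4))
E
python3 - <<'E'
from fit import *
P=np.load('top0.npy'); p,f=fit(P);print(p.round(4),f);bays(p)
q=P.reshape(-1,3)
b=q[(abs(q[:,0]-.567)<.03)&(abs(q[:,1]+.42)<.035)]
for z0,z1 in((.027,.045),(.007,.016)):
    s=b[(b[:,2]>z0)&(b[:,2]<z1)&~((b[:,0]>.585)&(b[:,1]>-.4))];print(s.mean(0).round(4),s.min(0).round(4),s.max(0).round(4))
for y in np.arange(.2,.5,.03):
    s=q[(abs(q[:,1]-y)<.015)&(q[:,2]>.07)&(q[:,0]>.5)&(q[:,0]<.9)];print(round(y,2),'minx',s[:,0].min().round(3) if len(s) else None)
for y in np.arange(-.5,-.2,.04):
    s=q[(abs(q[:,1]-y)<.02)&(q[:,2]>.015)&(q[:,0]>.38)&(q[:,0]<.8)]
    print(round(y,2),sorted({(round(float(a),2),round(float(c),2)) for a,_,c in s})[::4])
E
```

```text
[ 0.5203 -0.0762 -0.0887 -0.0008] -0.0011622599101142146
BL [ 0.5686 -0.0359]
BR [ 0.5607 -0.1245]
FL [ 0.4799 -0.028 ]
FR [ 0.472  -0.1166]
[ 0.5668 -0.4244  0.034 ] [ 0.5576 -0.4357  0.0273] [ 0.5759 -0.4148  0.0391]
[ 0.5644 -0.4214  0.0109] [ 0.5417 -0.4481  0.0075] [ 0.5854 -0.4025  0.0155]
0.2 minx 0.597
0.23 minx 0.597
0.26 minx 0.597
0.29 minx 0.597
0.32 minx 0.598
0.35 minx 0.598
0.38 minx 0.598
0.41 minx 0.598
0.44 minx 0.75
0.47 minx 0.811
-0.5 []
-0.46 [(0.45, 0.02), (0.8, 0.06)]
-0.42 [(0.42, 0.02), (0.45, 0.02), (0.47, 0.02), (0.49, 0.02), (0.56, 0.04), (0.58, 0.02), (0.8, 0.02), (0.8, 0.06), (0.8, 0.1), (0.8, 0.16)]
-0.38 [(0.44, 0.02), (0.46, 0.03), (0.48, 0.03), (0.57, 0.02), (0.6, 0.03), (0.62, 0.03), (0.64, 0.03), (0.66, 0.03), (0.68, 0.03), (0.7, 0.03), (0.75, 0.02), (0.77, 0.02), (0.79, 0.02)]
-0.34 [(0.46, 0.02), (0.54, 0.05), (0.54, 0.09), (0.55, 0.03), (0.55, 0.07), (0.55, 0.11), (0.56, 0.05), (0.56, 0.09), (0.57, 0.03), (0.57, 0.07), (0.57, 0.11), (0.58, 0.06), (0.58, 0.1), (0.59, 0.11), (0.66, 0.03), (0.68, 0.03), (0.7, 0.03), (0.73, 0.02), (0.75, 0.02), (0.
[... 541 characters left out ...]
0.58, 0.03), (0.58, 0.08), (0.59, 0.05), (0.59, 0.09), (0.6, 0.1), (0.61, 0.64), (0.61, 0.68), (0.61, 0.72), (0.62, 0.65), (0.62, 0.69), (0.62, 0.73), (0.74, 0.04), (0.74, 0.09), (0.75, 0.03), (0.75, 0.07), (0.75, 0.11), (0.75, 0.15), (0.75, 0.23), (0.75, 0.27), (0.76, 0.08), (0.76, 0.12), (0.76, 0.2), (0.76, 0.27), (0.77, 0.12), (0.77, 0.29)]
-0.22 [(0.61, 0.62), (0.61, 0.66), (0.61, 0.7), (0.61, 0.74), (0.62, 0.65), (0.62, 0.69), (0.62, 0.73), (0.72, 0.02), (0.73, 0.03), (0.73, 0.07), (0.73, 0.11), (0.73, 0.19), (0.73, 0.23), (0.73, 0.27), (0.74, 0.05), (0.74, 0.09), (0.74, 0.13), (0.74, 0.19), (0.74, 0.23), (0.74, 0.27), (0.75, 0.14), (0.75, 0.2), (0.75, 0.25), (0.75, 0.29), (0.77, 0.31)]
```

Request:
arm_command(
  plan=[
    [[14,-18,0,0,0,0.33],[28,-36,0,0,0,0.33],[28,-36,0,0,0,0.33],[28,-36,0,0,0,0.33],[28,-36,0,0,0,0.33],[28,-36,0,0,0,0.33],[28,-36,0,0,0,0.33],[28,-36,0,0,0,0.33],[28,-36,0,0,0,0.33],[28,-36,0,0,0,0.33],[28,-36,0,0,0,0.33],[28,-36,0,0,0,0.33]],
  ],
  gripper=-1,
  force=40,
)

```text
t: 1.1
tool_pos: [0.3522, -0.1541, 0.4044]
tool_rot: [-3.139, -0.018, -0.002]
contact_force: [-0.7, -0.4, 0.4]
opening: 0.0854
grip_force: 0.0
```

Request:
arm_command(
  plan=[
    [[9,-7,0,0,0,0],[9,-7,0,0,0,0],[9,-7,0,0,0,0],[9,-7,0,0,0,0],[9,-7,0,0,0,0]],
  ],
)

```text
t: 1.52
tool_pos: [0.4415, -0.0886, 0.404]
tool_rot: [-3.141, -0.007, 0.003]
contact_force: [0.0, 0.6, -0.7]
opening: 0.0852
grip_force: 0.0
```

Run:
```python
from fit import *
im,P=cloud('wrist');cv2.imwrite('pics/w1.png',im);np.save('w1.npy',P)
o=get_obs();print(o['t'],o['tool_pos'],o['tool_rot'],calibration('wrist')['pose'].round(3) if hasattr(calibration('wrist')['pose'],'round') else calibration('wrist')['pose'])
print(np.nanmin(P.reshape(-1,3),0),np.nanmax(P.reshape(-1,3),0))
p,f=fit(P);print(p.round(4),f);bays(p)
T=np.load('top0.npy').reshape(-1,3)
for y in np.arange(-.2,.5,.05):
    s=T[(abs(T[:,1]-y)<.025)&(T[:,2]>.06)&(T[:,2]<.5)&(T[:,0]>.58)];print(round(y,2),s[:,0].min().round(3) if len(s) else None)
```

```text
1.5667 [ 0.44090377 -0.08924847  0.40405444] [-3.14152357e+00 -4.26998155e-03  2.81746806e-03] [[ 0.002  0.958  0.288  0.514]
 [-1.     0.002 -0.    -0.088]
 [-0.001 -0.288  0.958  0.372]
 [ 0.     0.     0.     1.   ]]
[-1.07101553 -1.53408285 -0.91242831] [0.63241024 0.86451416 0.32923889]
[ 0.5209 -0.0758 -0.0882 -0.0007] -0.001922948992160386
BL [ 0.5691 -0.0354]
BR [ 0.5613 -0.124 ]
FL [ 0.4805 -0.0275]
FR [ 0.4727 -0.1162]
-0.2 0.725
-0.15 0.708
-0.1 0.694
-0.05 0.698
-0.0 0.69
0.05 0.706
0.1 0.652
0.15 0.647
0.2 0.633
0.25 0.647
0.3 0.649
0.35 0.686
0.4 0.691
0.45 0.75
```

View pics/w1.png

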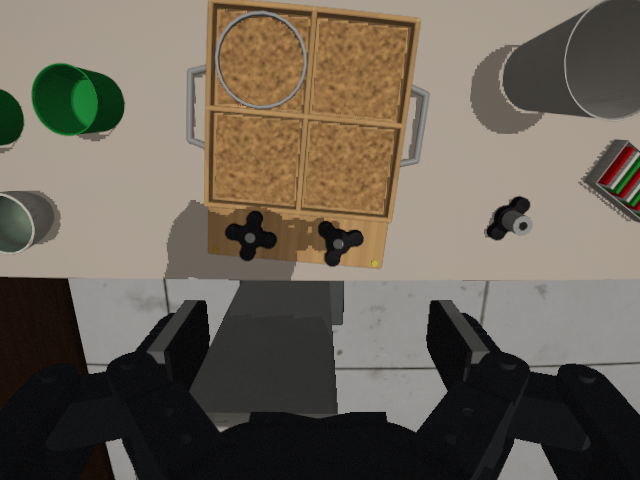

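The wrist view agrees with the top fit (ring at (262,60), centred in its bay). Now over to the tamper.

Request:
arm_command(
  plan=[
    [[-1,-21,0,0,0,0],[-1,-41.9,0,0,0,0],[-1,-41.9,0,0,0,0],[-1,-41.9,0,0,0,0],[-1,-41.9,0,0,0,0],[-1,-41.9,0,0,0,0],[-1,-41.9,0,0,0,0],[-1,-41.9,0,0,0,0],[-1,-41.9,0,0,0,0],[-1,-41.9,0,0,0,0],[-1,-41.9,0,0,0,0],[-1,-41.9,0,0,0,0]],
  ],
)

```text
t: 2.57
tool_pos: [0.4301, 0.3301, 0.4044]
tool_rot: [3.141, 0.005, -0.001]
contact_force: [0.1, -0.1, 0.3]
opening: 0.0852
grip_force: 0.0
```

```bash
cat > go.py <<'E'
import sys
from h import *
from scipy.spatial.transform import Rotation as Ro
def go(x,y,z):  # grasp-point target -> tool shift in cm, plus yaw-straight turn
    o=get_obs();R=Ro.from_rotvec(o['tool_rot']).as_matrix()
    d=np.array([x,y,z+tcp_to_grasp])-o['tool_pos']
    print('t',round(o['t'],2),'tcp',np.round(o['tool_pos'],4),'rot',np.round(o['tool_rot'],3),'shift cm',(R.T@d*100).round(2),'tilt turn',Ro.from_matrix(R.T@np.diag([1.,-1,-1])).as_rotvec().round(3))
if __name__=='__main__': go(*map(float,sys.argv[1:]))
E
python3 go.py .4315 .3295 .058
```

```text
t 2.57 tcp [0.4301 0.3301 0.4044] rot [ 3.141e+00  5.000e-03 -1.000e-03] shift cm [ 0.15  0.05 19.17] tilt turn [0.001 0.001 0.003]
```

Request:
arm_command(
  plan=[
    [[0.15,0.05,4,0,0,0],[0.15,0.05,8,0,0,0],[0.15,0.05,12,0,0,0],[0.15,0.05,15,0,0,0],[0.15,0.05,17,0,0,0],[0.15,0.05,18.5,0,0,0],[0.15,0.05,19.2,0,0,0],[0.15,0.05,19.2,0,0,0]],
  ],
)

```text
t: 3.23
tool_pos: [0.4315, 0.3271, 0.211]
tool_rot: [3.139, -0.001, -0.005]
contact_force: [-0.8, 0.7, 0.1]
opening: 0.0856
grip_force: 0.0
```

Request:
arm_command(
  plan=[
    [[0,0,0,0,0,0],[0,0,0,0,0,0],[0,0,0,0,0,0],[0,0,0,0,0,0],[0,0,0,0,0,0],[0,0,0,0,0,0],[0,0,0,0,0,0],[0,0,0,0,0,0],[0,0,0,0,0,0],[0,0,0,0,0,0]],
  ],
  gripper=1,
  force=50,
)

```text
t: 4.07
tool_pos: [0.4324, 0.3296, 0.2146]
tool_rot: [-3.141, -0.003, -0.004]
contact_force: [0.2, -3.5, 6.6]
opening: 0.0391
grip_force: 49.7
```

Request:
arm_command(
  plan=[
    [[0,0,-1,0,0,0],[0,0,-3,0,0,0],[0,0,-6,0,0,0],[0,0,-9,0,0,0],[0,0,-11,0,0,0],[0,0,-12,0,0,0],[0,0,-12,0,0,0]],
  ],
)

```text
t: 4.65
tool_pos: [0.432, 0.3297, 0.3355]
tool_rot: [-3.139, -0.003, -0.006]
contact_force: [0.7, -0.7, -3.8]
opening: 0.0391
grip_force: 51.1
```

```bash
python3 - <<'E'
from h import *
im,P=cloud('scene');q=P.reshape(-1,3)
s=q[(abs(q[:,0]-.43)<.05)&(abs(q[:,1]-.33)<.05)&(q[:,2]>.03)&(q[:,2]<.18)]
print(len(s),s[:,2].min(),np.histogram(s[:,2],np.arange(.03,.19,.01)))
cv2.imwrite('pics/s1.png',im[180:380,120:380])
E
python3 go.py .5695 -.0355 .2
```

```text
637 0.12293013359720628 (array([  0,   0,   0,   0,   0,   0,   0,   0,   0,  82, 387,  26,  25,
        35,  82]), array([0.03, 0.04, 0.05, 0.06, 0.07, 0.08, 0.09, 0.1 , 0.11, 0.12, 0.13,
       0.14, 0.15, 0.16, 0.17, 0.18]))
t 4.7 tcp [0.4315 0.3294 0.3331] rot [-3.141e+00 -3.000e-03 -1.000e-03] shift cm [13.73 36.52 -2.17] tilt turn [-0.001 -0.001  0.002]
```

View pics/s1.png

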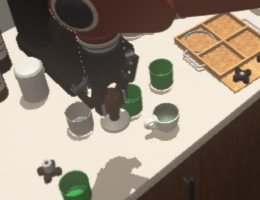

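The tamper hangs upright in the grip, at about (112,108) in the crop. I'll carry it to the ring.

Request:
arm_command(
  plan=[
    [[4,12,0,0,0,0],[10,26,0,0,0,0],[13.7,36.5,0,0,0,0],[13.7,36.5,0,0,0,0],[13.7,36.5,0,0,0,0],[13.7,36.5,0,0,0,0],[13.7,36.5,0,0,0,0],[13.7,36.5,0,0,0,0],[13.7,36.5,0,0,0,0],[13.7,36.5,0,0,0,0],[13.7,36.5,0,0,0,0],[13.7,36.5,0,0,0,0]],
  ],
)

```text
t: 5.7
tool_pos: [0.5687, -0.036, 0.3298]
tool_rot: [-3.14, 0.0, 0.008]
contact_force: [0.4, -0.0, -4.6]
opening: 0.0387
grip_force: 52.0
```

```bash
python3 go.py .5695 -.0355 .0665
```

```text
t 5.7 tcp [ 0.5687 -0.036   0.3298] rot [-3.14   0.     0.008] shift cm [ 0.13 -0.03 10.86] tilt turn [-0.002  0.005 -0.   ]
```

Request:
arm_command(
  plan=[
    [[0.1,0,3,0,0,0],[0.1,0,6,0,0,0],[0.1,0,8,0,0,0],[0.1,0,9.4,0,0,0],[0.1,0,10.2,0,0,0],[0.1,0,10.6,0,0,0],[0.1,0,10.9,0,0,0],[0.1,0,10.9,0,0,0],[0.1,0,10.9,0,0,0]],
  ],
)

```text
t: 6.45
tool_pos: [0.5708, -0.0352, 0.2248]
tool_rot: [3.141, 0.004, 0.003]
contact_force: [0.0, 0.1, -4.6]
opening: 0.0386
grip_force: 52.0
```

```bash
python3 - <<'E'
from h import *
z=[];
for i in range(3):
    im,P=cloud('scene');o=get_obs();z.append((o['tool_pos'][2],o['contact_force'][2]))
print(z);q=P.reshape(-1,3)
s=q[(abs(q[:,0]-.569)<.035)&(abs(q[:,1]+.0355)<.035)&(q[:,2]<.1)]
print(np.histogram(s[:,2],np.arange(0,.1,.004)))
E
python3 go.py .5695 -.0355 .0665
```

```text
[(np.float64(0.22500898520565388), np.float64(-3.417347385183822)), (np.float64(0.22504473073327072), np.float64(-3.4307998052442614)), (np.float64(0.22491820288704656), np.float64(-4.398920555197784))]
(array([  2,  59,  75,  30,  51, 127,  49,  12,   6,   7,   6,   6,   8,
         6,  13,  15,  24,  24,  18,  26,  28,  34,  32,  46]), array([0.   , 0.004, 0.008, 0.012, 0.016, 0.02 , 0.024, 0.028, 0.032,
       0.036, 0.04 , 0.044, 0.048, 0.052, 0.056, 0.06 , 0.064, 0.068,
       0.072, 0.076, 0.08 , 0.084, 0.088, 0.092, 0.096]))
t 6.6 tcp [ 0.5708 -0.0355  0.2249] rot [3.141e+00 3.000e-03 3.000e-03] shift cm [-0.13 -0.    0.37] tilt turn [ 0.    -0.002  0.002]
```

Still hanging about 4 mm above the floor, so I'll lower it gently.

Request:
arm_command(
  plan=[
    [[-0.1,0,0.15,0,0,0],[-0.1,0,0.25,0,0,0],[-0.1,0,0.35,0,0,0],[-0.1,0,0.4,0,0,0],[-0.1,0,0.4,0,0,0]],
  ],
)

```text
t: 7.02
tool_pos: [0.5698, -0.0356, 0.2208]
tool_rot: [3.141, 0.003, 0.002]
contact_force: [-2.1, -0.1, 3.2]
opening: 0.0388
grip_force: 52.5
```

Request:
arm_command(
  plan=[
    [[0,0,0,0,0,0],[0,0,0,0,0,0],[0,0,0,0,0,0],[0,0,0,0,0,0],[0,0,0,0,0,0],[0,0,0,0,0,0],[0,0,-2,0,0,0],[0,0,-5,0,0,0],[0,0,-8,0,0,0],[0,0,-11,0,0,0],[0,0,-12,0,0,0],[0,0,-12,0,0,0]],
  ],
  gripper=-1,
)

```text
t: 8.02
tool_pos: [0.5704, -0.0356, 0.3438]
tool_rot: [3.14, 0.003, 0.012]
contact_force: [-0.1, -0.3, 0.3]
opening: 0.0858
grip_force: 0.0
```

```bash
python3 go.py .562 .342 .2
```

```text
t 8.02 tcp [ 0.5704 -0.0356  0.3438] rot [3.14e+00 3.00e-03 1.20e-02] shift cm [ -0.76 -37.76  -1.15] tilt turn [ 0.001 -0.007  0.002]
```

The wrist camera sticks out ahead of the gripper, towards the coffee machine front. I'll turn the tool 90° and swing round through lower x.

Request:
arm_command(
  plan=[
    [[-4,-1,0,0,0,-0.12],[-8,-3,0,0,0,-0.24],[-10,-6,0,0,0,-0.36],[-10,-10,0,0,0,-0.48],[-10,-14,0,0,0,-0.6],[-10,-18,0,0,0,-0.72],[-10,-22,0,0,0,-0.84],[-10,-26,0,0,0,-0.96],[-10,-30,0,0,0,-1.08],[-10,-34,0,0,0,-1.2],[-10,-37.8,0,0,0,-1.32],[-10,-37.8,0,0,0,-1.44]],
  ],
)

```text
t: 9.02
tool_pos: [0.4673, 0.3471, 0.3368]
tool_rot: [-2.346, -2.085, 0.004]
contact_force: [-0.3, -0.6, 0.1]
opening: 0.0853
grip_force: 0.0
```

```bash
python3 go.py .562 .342 .2; python3 -c "
from h import *;print(np.round(get_obs()['q'],2))"
```

```text
t 9.02 tcp [0.4673 0.3471 0.3368] rot [-2.346 -2.085  0.004] shift cm [ 0.61  9.46 -1.83] tilt turn [-0.003  0.002  1.453]
[0.51 0.   1.78 0.   1.36 0.63]
```

Request:
arm_command(
  plan=[
    [[0.6,4,0,0,0,-0.117],[0.6,8,0,0,0,-0.117],[0.6,9.5,0,0,0,-0.117],[0.6,9.5,0,0,0,-0.117],[0.6,9.5,0,0,0,-0.117]],
  ],
)

```text
t: 9.43
tool_pos: [0.5636, 0.3357, 0.3367]
tool_rot: [-2.234, -2.206, 0.007]
contact_force: [-0.3, -0.0, -0.1]
opening: 0.0854
grip_force: 0.0
```

```bash
python3 go.py .562 .342 .037
```

```text
t 9.43 tcp [0.5636 0.3357 0.3367] rot [-2.234 -2.206  0.007] shift cm [ 0.65 -0.1  14.5 ] tilt turn [-0.002  0.005  1.558]
```

Request:
arm_command(
  plan=[
    [[0.2,0,3,0,0,0],[0.4,0,6,0,0,0],[0.5,0,8,0,0,0],[0.5,0,8,0,0,0]],
  ],
)

```text
t: 9.77
tool_pos: [0.56, 0.3404, 0.2522]
tool_rot: [-2.23, -2.206, 0.019]
contact_force: [-1.3, -1.1, -1.0]
opening: 0.0852
grip_force: 0.0
```

```bash
python3 - <<'E'
from h import *
im,P=cloud('top');q=P.reshape(-1,3);print(get_obs()['tool_pos'])
im,P=cloud('wrist');q=P.reshape(-1,3)
s=q[(abs(q[:,0]-.562)<.05)&(abs(q[:,1]-.342)<.05)&(q[:,2]>.044)&(q[:,2]<.056)]
print(len(s),s.min(0),s.max(0),cv2.minEnclosingCircle(s[:,:2].astype(np.float32)))
cv2.imwrite('pics/w2.png',im)
E
python3 go.py .562 .342 .037
```

```text
[0.56106405 0.34076912 0.25539357]
2322 [0.53290922 0.31290602 0.04400011] [0.59140087 0.37118093 0.05380037] ((0.5621427893638611, 0.3418026566505432), 0.029553117230534554)
t 9.87 tcp [0.5622 0.3412 0.2583] rot [-2.233 -2.208  0.005] shift cm [ 0.09 -0.    6.66] tilt turn [-1.00e-03  4.00e-03  1.56e+00]
```

View pics/w2.png

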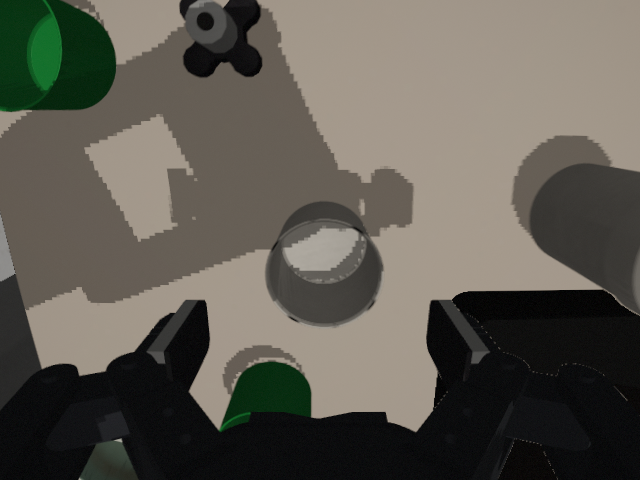

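The steel cup is centred at (325,272) between the fingers, and the machine's edge at lower right is clear. Descend and grip.

Request:
arm_command(
  plan=[
    [[0.1,0,2.5,0,0,0],[0.1,0,4.5,0,0,0],[0.1,0,6,0,0,0],[0.1,0,6.6,0,0,0],[0.1,0,6.6,0,0,0],[0.1,0,6.6,0,0,0]],
  ],
)

```text
t: 10.37
tool_pos: [0.564, 0.3423, 0.1948]
tool_rot: [2.234, 2.208, 0.002]
contact_force: [0.2, -0.3, 1.0]
opening: 0.0854
grip_force: 0.0
```

Request:
arm_command(
  plan=[
    [[0,0,0,0,0,0],[0,0,0,0,0,0],[0,0,0,0,0,0],[0,0,0,0,0,0],[0,0,0,0,0,0],[0,0,0,0,0,0],[0,0,0,0,0,0],[0,0,0,0,0,0]],
  ],
  gripper=1,
  force=30,
)

```text
t: 11.03
tool_pos: [0.5644, 0.3425, 0.1957]
tool_rot: [2.234, 2.208, 0.004]
contact_force: [-2.2, -0.4, 5.0]
opening: 0.0567
grip_force: 32.5
```

Request:
arm_command(
  plan=[
    [[0,0,-1,0,0,0],[0,0,-3,0,0,0],[0,0,-6,0,0,0],[0,0,-9,0,0,0],[0,0,-12,0,0,0],[0,0,-13,0,0,0],[0,0,-13,0,0,0]],
  ],
)

```text
t: 11.62
tool_pos: [0.5646, 0.3425, 0.3283]
tool_rot: [2.233, 2.206, 0.011]
contact_force: [-0.0, 0.9, -1.4]
opening: 0.0567
grip_force: 32.5
```

```bash
python3 go.py .561 -.124 .18
```

```text
t 11.62 tcp [0.5646 0.3425 0.3283] rot [2.233 2.206 0.011] shift cm [-46.65   0.2   -0.8 ] tilt turn [ 0.003 -0.008  1.559]
```

Request:
arm_command(
  plan=[
    [[-1,-3.5,0,0,0,0],[-4,-6,0,0,0,0],[-8,-7,0,0,0,0],[-12,-7,0,0,0,0],[-16,-7,0,0,0,0],[-20,-7,0,0,0,0],[-24,-7,0,0,0,0],[-28,-7,0,0,0,0],[-32,-6,0,0,0,0],[-36,-4,0,0,0,0],[-40,-2,0,0,0,0],[-43,-1,0,0,0,0]],
  ],
)

```text
t: 12.62
tool_pos: [0.5484, -0.0899, 0.3209]
tool_rot: [-2.234, -2.205, 0.002]
contact_force: [0.3, 0.7, -0.2]
opening: 0.0566
grip_force: 32.7
```

```bash
python3 go.py .561 -.124 .18
```

```text
t 12.62 tcp [ 0.5484 -0.0899  0.3209] rot [-2.234e+00 -2.205e+00  2.000e-03] shift cm [-3.39  1.3  -1.38] tilt turn [-0.003  0.002  1.558]
```

Request:
arm_command(
  plan=[
    [[-3.4,1.2,0,0,0,0],[-3.4,1.2,0,0,0,0],[-3.4,1.2,0,0,0,0],[-3.4,1.2,4,0,0,0],[-3.4,1.2,8,0,0,0],[-3.4,1.2,8,0,0,0],[-3.4,1.2,8,0,0,0]],
  ],
)

```text
t: 13.2
tool_pos: [0.558, -0.1201, 0.2396]
tool_rot: [-2.227, -2.204, 0.006]
contact_force: [-0.1, 0.4, -0.8]
opening: 0.0567
grip_force: 33.2
```

```bash
python3 - <<'E'
from h import *
for i in range(3): im,P=cloud('scene');print(get_obs()['tool_pos'])
E
python3 go.py .561 -.124 .046
```

```text
[ 0.5595153  -0.12071997  0.24276316]
[ 0.56048355 -0.12119569  0.24493786]
[ 0.56101608 -0.12152284  0.24617679]
t 13.35 tcp [ 0.561  -0.1215  0.2462] rot [2.231 2.207 0.003] shift cm [-0.24 -0.02  4.55] tilt turn [ 0.004 -0.002  1.56 ]
```

Request:
arm_command(
  plan=[
    [[-0.25,0,2,0,0,0],[-0.25,0,3.3,0,0,0],[-0.25,0,4,0,0,0],[-0.25,0,4.3,0,0,0],[-0.25,0,4.3,0,0,0],[-0.25,0,4.3,0,0,0]],
  ],
)

```text
t: 13.85
tool_pos: [0.5605, -0.1244, 0.2017]
tool_rot: [2.234, 2.207, 0.001]
contact_force: [-0.2, 0.2, 1.0]
opening: 0.0567
grip_force: 33.4
```

Request:
arm_command(
  plan=[
    [[0,0,0.05,0,0,0],[0,0,0.1,0,0,0],[0,0,0.1,0,0,0],[0,0,0.1,0,0,0]],
  ],
)

```text
t: 14.18
tool_pos: [0.5607, -0.1245, 0.2017]
tool_rot: [2.234, 2.208, 0.001]
contact_force: [-4.4, 1.5, 8.3]
opening: 0.0569
grip_force: 34.0
```

Request:
arm_command(
  plan=[
    [[0,0,0,0,0,0],[0,0,0,0,0,0],[0,0,0,0,0,0],[0,0,0,0,0,0],[0,0,0,0,0,0],[0,0,-1,0,0,0],[0,0,-3,0,0,0],[0,0,-6,0,0,0],[0,0,-10,0,0,0],[0,0,-13,0,0,0],[0,0,-14,0,0,0],[0,0,-14,0,0,0]],
  ],
  gripper=-1,
)

```text
t: 15.18
tool_pos: [0.5612, -0.1247, 0.345]
tool_rot: [2.229, 2.203, 0.006]
contact_force: [0.2, 0.8, -0.0]
opening: 0.0852
grip_force: 0.0
```

```bash
python3 - <<'E'
from fit import *
im,P=cloud('scene');cv2.imwrite('pics/s2.png',im)
q=P.reshape(-1,3)
for n,c,z0,z1 in (('tamper',(.569,-.0355),.04,.1),('cup',(.561,-.124),.045,.07)):
    s=q[(np.hypot(q[:,0]-c[0],q[:,1]-c[1])<.045)&(q[:,2]>z0)&(q[:,2]<z1)];print(n,len(s),cv2.minEnclosingCircle(s[:,:2].astype(np.float32)),s[:,2].max())
E
python3 go.py .508 .4602 .18
```

```text
tamper 281 ((0.5657685399055481, -0.032922908663749695), 0.021385645493865013) 0.09751306527586434
cup 214 ((0.5594565868377686, -0.12490875273942947), 0.032075926661491394) 0.06418982743231971
t 15.23 tcp [ 0.5604 -0.1245  0.3417] rot [2.232 2.206 0.003] shift cm [58.4  -5.95  0.61] tilt turn [ 0.004 -0.002  1.559]
```

View pics/s2.png

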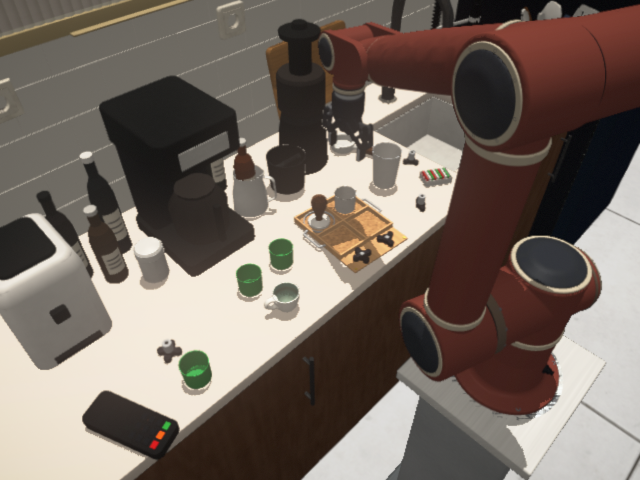

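The tamper (320,210) and cup (345,200) are standing in their bays. Now to the four-armed knob.

Request:
arm_command(
  plan=[
    [[1,-3.5,0,0,0,0],[4,-6.5,0,0,0,0],[8,-7.5,0,0,0,0],[12,-7.5,0,0,0,0],[16,-7.5,0,0,0,0],[20,-7.5,0,0,0,0],[24,-7.5,0,0,0,0],[28,-7.5,0,0,0,0],[32,-7.5,0,0,0,0],[36,-7.5,0,0,0,0],[40,-7,0,0,0,0],[44,-6.5,0,0,0,0]],
  ],
)

```text
t: 16.23
tool_pos: [0.4992, 0.3182, 0.3364]
tool_rot: [-2.233, -2.208, 0.007]
contact_force: [0.6, -0.2, -0.9]
opening: 0.0852
grip_force: 0.0
```

Request:
arm_command(
  plan=[
    [[4,0.5,0,0,0,0],[8,0.5,0,0,0,0],[11,0.5,0,0,0,0],[13,0.5,3,0,0,0],[14,0.5,5,0,0,0],[14,0.5,6,0,0,0],[14,0.5,6,0,0,0],[14,0.5,6,0,0,0]],
  ],
)

```text
t: 16.9
tool_pos: [0.5067, 0.4553, 0.2774]
tool_rot: [-2.235, -2.207, 0.007]
contact_force: [-0.2, 0.6, 1.0]
opening: 0.0853
grip_force: 0.0
```

```bash
python3 - <<'E'
from h import *
im,P=cloud('wrist');im,P=cloud('wrist');q=P.reshape(-1,3)
s=q[(np.hypot(q[:,0]-.508,q[:,1]-.46)<.03)&(q[:,2]>.027)&(q[:,2]<.045)]
print(len(s),cv2.minEnclosingCircle(s[:,:2].astype(np.float32)),s[:,2].max())
E
python3 go.py .508 .4602 .032
```

```text
891 ((0.50881427526474, 0.4605545401573181), 0.010197440162301064) 0.037025449958016377
t 17.0 tcp [0.5076 0.4555 0.2808] rot [2.236e+00 2.207e+00 2.000e-03] shift cm [0.46 0.02 9.41] tilt turn [ 0.000e+00 -1.000e-03  1.558e+00]
```

A green cup sits close to the open finger, so I'll half close first.

Request:
arm_command(
  plan=[
    [[0.5,0.1,0,0,0,0],[0.5,0.1,0,0,0,0],[0.5,0.1,0,0,0,0],[0.5,0.1,2,0,0,0],[0.5,0.1,3,0,0,0],[0.5,0.1,3,0,0,0],[0.5,0.1,3,0,0,0]],
  ],
  gripper=0,
)

```text
t: 17.58
tool_pos: [0.5077, 0.4609, 0.2485]
tool_rot: [-2.235, -2.208, 0.004]
contact_force: [-0.0, 0.4, 0.4]
opening: 0.043
grip_force: 0.0
```

```bash
python3 go.py .5088 .4605 .032
```

```text
t 17.58 tcp [0.5077 0.4609 0.2485] rot [-2.235 -2.208  0.004] shift cm [-0.03  0.12  6.18] tilt turn [-0.     0.003  1.559]
```

Request:
arm_command(
  plan=[
    [[0,0,2.5,0,0,0],[0,0,4.5,0,0,0],[0,0,5.8,0,0,0],[0,0,6.2,0,0,0],[0,0,6.2,0,0,0],[0,0,6.2,0,0,0],[0,0,6.2,0,0,0]],
  ],
)

```text
t: 18.17
tool_pos: [0.5088, 0.4618, 0.1896]
tool_rot: [2.234, 2.208, 0.004]
contact_force: [-0.6, 1.0, -0.3]
opening: 0.0428
grip_force: 0.0
```

Request:
arm_command(
  plan=[
    [[0,0,0.2,0,0,0],[0,0,0.2,0,0,0],[0,0,0.2,0,0,0],[0,0,0.2,0,0,0],[0,0,0.2,0,0,0],[0,0,0.2,0,0,0],[0,0,0.2,0,0,0]],
  ],
  gripper=1,
  force=50,
)

```text
t: 18.75
tool_pos: [0.5086, 0.4616, 0.1869]
tool_rot: [2.235, 2.208, 0.003]
contact_force: [0.3, -0.1, 4.8]
opening: 0.0183
grip_force: 49.3
```

Request:
arm_command(
  plan=[
    [[0,0,-1,0,0,0],[0,0,-3,0,0,0],[0,0,-6,0,0,0],[0,0,-9,0,0,0],[0,0,-12,0,0,0],[0,0,-13,0,0,0],[0,0,-13,0,0,0]],
  ],
)

```text
t: 19.33
tool_pos: [0.5088, 0.4618, 0.3199]
tool_rot: [2.234, 2.207, 0.011]
contact_force: [0.5, 0.9, -1.3]
opening: 0.018
grip_force: 49.0
```

```bash
python3 go.py .480 -.0275 .18
```

```text
t 19.33 tcp [0.5088 0.4618 0.3199] rot [2.234 2.207 0.011] shift cm [-48.96  -2.29  -1.69] tilt turn [ 1.000e-03 -7.000e-03  1.559e+00]
```

Request:
arm_command(
  plan=[
    [[-4,-2.3,0,0,0,0],[-8,-2.3,0,0,0,0],[-12,-2.3,0,0,0,0],[-16,-2.3,0,0,0,0],[-20,-2.3,0,0,0,0],[-24,-2.3,0,0,0,0],[-28,-2.3,0,0,0,0],[-32,-2.3,0,0,0,0],[-36,-2.3,0,0,0,0],[-40,-2.3,0,0,0,0],[-44,-2.3,0,0,0,0],[-47.5,-2.3,0,0,0,0]],
  ],
)

```text
t: 20.33
tool_pos: [0.478, -0.0154, 0.3128]
tool_rot: [-2.233, -2.205, 0.004]
contact_force: [0.7, 0.7, -0.8]
opening: 0.0186
grip_force: 49.2
```

Request:
arm_command(
  plan=[
    [[-1.4,0,0,0,0,0],[-1.4,0,0,0,0,0],[-1.4,0,4,0,0,0],[-1.4,0,8,0,0,0],[-1.4,0,9,0,0,0],[-1.4,0,9,0,0,0],[-1.4,0,9,0,0,0]],
  ],
)

```text
t: 20.92
tool_pos: [0.479, -0.0267, 0.225]
tool_rot: [-2.232, -2.207, 0.002]
contact_force: [0.2, 0.2, -0.4]
opening: 0.0182
grip_force: 49.1
```

```bash
python3 - <<'E'
from h import *
for i in range(3): im,P=cloud('wrist')
E
python3 go.py .480 -.0265 .0385
```

```text
t 21.07 tcp [ 0.4805 -0.0273  0.2282] rot [2.232 2.206 0.004] shift cm [ 0.08 -0.06  3.5 ] tilt turn [ 0.004 -0.003  1.559]
```

Request:
arm_command(
  plan=[
    [[0,0,1.5,0,0,0],[0,0,2.6,0,0,0],[0,0,3.1,0,0,0],[0,0,3.3,0,0,0],[0,0,3.4,0,0,0],[0,0,3.4,0,0,0],[0,0,3.4,0,0,0]],
  ],
)

```text
t: 21.65
tool_pos: [0.4795, -0.0274, 0.1929]
tool_rot: [-2.234, -2.208, 0.001]
contact_force: [-3.3, 0.2, 4.8]
opening: 0.0183
grip_force: 49.6
```

Request:
arm_command(
  plan=[
    [[0,0,0,0,0,0],[0,0,0,0,0,0],[0,0,0,0,0,0],[0,0,0,0,0,0],[0,0,-1,0,0,0],[0,0,-3,0,0,0],[0,0,-6,0,0,0],[0,0,-9,0,0,0],[0,0,-12,0,0,0],[0,0,-15,0,0,0],[0,0,-15,0,0,0]],
  ],
  gripper=0,
)

```text
t: 22.57
tool_pos: [0.481, -0.0277, 0.3501]
tool_rot: [2.227, 2.2, 0.011]
contact_force: [0.9, -0.2, 1.4]
opening: 0.0428
grip_force: 0.0
```

```bash
python3 go.py .5668 -.4244 .19
python3 - <<'E'
from h import *
im,P=cloud('top');T=P.reshape(-1,3)
s=T[(np.hypot(T[:,0]-.567,T[:,1]+.424)<.1)&(T[:,2]>.01)&(T[:,2]<.2)]
for z0,z1 in((.027,.05),):
    s=s[(s[:,2]>z0)];import collections
    print(collections.Counter((round(a*50)/50,round(b*50)/50) for a,b in s[:,:2].tolist()))
E
```

```text
t 22.57 tcp [ 0.481  -0.0277  0.3501] rot [2.227 2.2   0.011] shift cm [-39.56   9.04   0.77] tilt turn [ 0.012 -0.008  1.559]
Counter({(0.56, -0.32): 104, (0.64, -0.38): 47, (0.58, -0.32): 45, (0.62, -0.38): 42, (0.56, -0.42): 32, (0.6, -0.38): 16, (0.56, -0.34): 16, (0.58, -0.42): 15, (0.54, -0.32): 15, (0.62, -0.4): 14, (0.6, -0.4): 12, (0.66, -0.38): 9, (0.56, -0.44): 9, (0.64, -0.36): 3, (0.58, -0.44): 3, (0.64, -0.4): 1, (0.58, -0.34): 1, (0.48, -0.4): 1, (0.48, -0.42): 1, (0.46, -0.42): 1})
```

Request:
arm_command(
  plan=[
    [[-4,0,0,0,0,0.12],[-8,0,0,0,0,0.24],[-12,0,0,0,0,0.36],[-16,1,0,0,0,0.48],[-20,2,0,0,0,0.6],[-24,3,0,0,0,0.72],[-28,4.5,0,0,0,0.84],[-32,6,0,0,0,0.96],[-35,7.5,0,0,0,1.08],[-38,9,0,0,0,1.2],[-39.6,9,0,0,0,1.32],[-39.6,9,0,0,0,1.44]],
  ],
)

```text
t: 23.62
tool_pos: [0.5641, -0.4277, 0.3397]
tool_rot: [-3.136, -0.173, 0.003]
contact_force: [0.1, 0.5, 0.5]
opening: 0.0427
grip_force: 0.0
```

Request:
arm_command(
  plan=[
    [[0,0,0,0,0,0.1],[0,0,2,0,0,0.12],[0,0,5,0,0,0.12],[0,0,7,0,0,0.12],[0,0,7,0,0,0.12],[0,0,7,0,0,0.12]],
  ],
)

```text
t: 24.12
tool_pos: [0.5638, -0.4238, 0.2689]
tool_rot: [-3.138, 0.002, 0.006]
contact_force: [0.9, 0.6, 0.7]
opening: 0.0427
grip_force: 0.0
```

```bash
python3 - <<'E'
from h import *
im,P=cloud('wrist');im,P=cloud('wrist');q=P.reshape(-1,3)
s=q[(np.hypot(q[:,0]-.567,q[:,1]+.424)<.022)&(q[:,2]>.027)&(q[:,2]<.045)]
print(len(s),cv2.minEnclosingCircle(s[:,:2].astype(np.float32)),s[:,2].max());cv2.imwrite('pics/w3.png',im)
E
python3 go.py .5668 -.4244 .032
```

```text
961 ((0.5688220262527466, -0.42529183626174927), 0.010145457461476326) 0.03736833780011434
t 24.22 tcp [ 0.5648 -0.4247  0.273 ] rot [ 3.14e+00 -2.00e-03  2.00e-03] shift cm [ 0.19 -0.04  8.63] tilt turn [ 0.001 -0.001 -0.001]
```

View pics/w3.png

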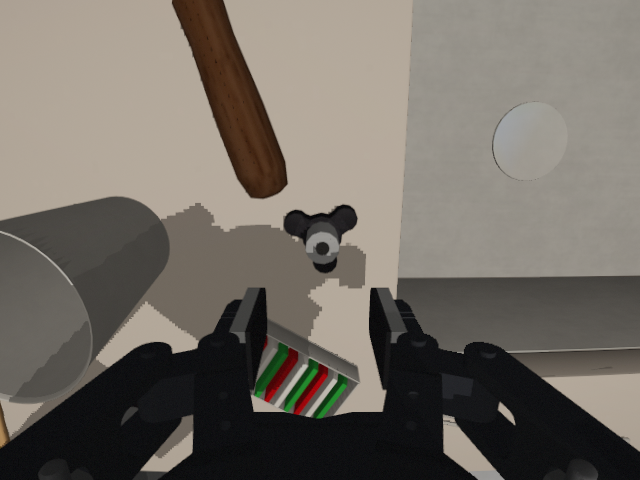

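The view shows the three-armed knob with its boss at (322,248), centred between the fingers and clear of the portafilter handle. I'll grip it.

Request:
arm_command(
  plan=[
    [[0.3,0,2.5,0,0,0],[0.3,0,5,0,0,0],[0.3,0,7,0,0,0],[0.3,0,8.2,0,0,0],[0.3,0,8.6,0,0,0],[0.3,0,8.6,0,0,0],[0.3,0,8.6,0,0,0]],
  ],
)

```text
t: 24.8
tool_pos: [0.5681, -0.425, 0.1876]
tool_rot: [3.14, -0.002, 0.003]
contact_force: [-0.7, -0.5, -0.1]
opening: 0.0428
grip_force: 0.0
```

```bash
python3 go.py .568 -.425 .032
```

```text
t 24.8 tcp [ 0.5681 -0.425   0.1876] rot [ 3.14e+00 -2.00e-03  3.00e-03] shift cm [-0.01 -0.    0.09] tilt turn [ 0.002 -0.002 -0.001]
```

Request:
arm_command(
  plan=[
    [[0,0,0,0,0,0],[0,0,0,0,0,0],[0,0,0,0,0,0],[0,0,0,0,0,0],[0,0,0,0,0,0],[0,0,0,0,0,0],[0,0,0,0,0,0]],
  ],
  gripper=1,
)

```text
t: 25.38
tool_pos: [0.5682, -0.4251, 0.1881]
tool_rot: [3.139, -0.002, 0.004]
contact_force: [-0.6, 1.2, 6.0]
opening: 0.0183
grip_force: 49.2
```

Request:
arm_command(
  plan=[
    [[0,0,-1,0,0,0],[0,0,-4,0,0,0],[0,0,-8,0,0,0],[0,0,-12,0,0,0],[0,0,-15,0,0,0],[0,0,-16,0,0,0],[0,0,-16,0,0,0]],
  ],
)

```text
t: 25.97
tool_pos: [0.5681, -0.4249, 0.3508]
tool_rot: [3.136, -0.002, 0.009]
contact_force: [0.1, 0.0, 0.3]
opening: 0.0183
grip_force: 48.9
```

```bash
python3 go.py .4725 -.1165 .19
```

```text
t 25.97 tcp [ 0.5681 -0.4249  0.3508] rot [ 3.136e+00 -2.000e-03  9.000e-03] shift cm [ -9.6  -30.84   0.39] tilt turn [ 0.005 -0.006 -0.001]
```

Request:
arm_command(
  plan=[
    [[-3,-2,0,0,0,0],[-6,-5,0,0,0,0],[-9.6,-9,0,0,0,0],[-9.6,-13,0,0,0,0],[-9.6,-17,0,0,0,0],[-9.6,-21,0,0,0,0],[-9.6,-25,0,0,0,0],[-9.6,-29,0,0,0,0],[-9.6,-30.8,0,0,0,0],[-9.6,-30.8,4,0,0,0],[-9.6,-30.8,8,0,0,0],[-9.6,-30.8,12,0,0,0]],
  ],
)

```text
t: 26.97
tool_pos: [0.4706, -0.1151, 0.2224]
tool_rot: [-3.141, -0.0, 0.003]
contact_force: [0.2, -0.5, -0.8]
opening: 0.0181
grip_force: 49.1
```

```bash
python3 - <<'E'
from h import *
for i in range(4): im,P=cloud('scene')
E
python3 go.py .4725 -.1165 .039
```

```text
t 27.17 tcp [ 0.4707 -0.1159  0.2234] rot [-3.139e+00  2.000e-03  8.000e-03] shift cm [0.19 0.07 2.97] tilt turn [-0.002  0.005 -0.001]
```

Request:
arm_command(
  plan=[
    [[0.2,0.1,1,0,0,0],[0.2,0.1,2,0,0,0],[0.2,0.1,2.6,0,0,0],[0.2,0.1,2.8,0,0,0],[0.2,0.1,2.8,0,0,0],[0.2,0.1,2.8,0,0,0]],
  ],
)

```text
t: 27.67
tool_pos: [0.474, -0.1174, 0.198]
tool_rot: [3.141, -0.002, 0.001]
contact_force: [-0.9, 0.6, -0.9]
opening: 0.018
grip_force: 49.0
```

Request:
arm_command(
  plan=[
    [[0,0,0.15,0,0,0],[0,0,0.25,0,0,0],[0,0,0.35,0,0,0],[0,0,0.4,0,0,0],[0,0,0.4,0,0,0],[0,0,0.4,0,0,0]],
  ],
)

```text
t: 28.17
tool_pos: [0.474, -0.1174, 0.1941]
tool_rot: [3.142, -0.002, 0.0]
contact_force: [-1.6, 0.7, 3.8]
opening: 0.0182
grip_force: 49.5
```

In contact. Release, retreat upward, and back off so the cameras can see.

Request:
arm_command(
  plan=[
    [[0,0,0,0,0,0],[0,0,0,0,0,0],[0,0,0,0,0,0],[0,0,0,0,0,0],[0,0,-1,0,0,0],[0,0,-3,0,0,0],[0,0,-6,0,0,0],[0,0,-10,0,0,0],[0,0,-14,0,0,0],[0,0,-18,0,0,0],[-3,0,-20,0,0,0],[-5,0,-20,0,0,0]],
  ],
  gripper=0,
)

```text
t: 29.17
tool_pos: [0.4241, -0.1176, 0.4015]
tool_rot: [3.136, -0.001, 0.016]
contact_force: [0.5, 0.2, 0.4]
opening: 0.0423
grip_force: 0.0
```

Run:
```python
from h import *
im,P=cloud('wrist');im,P=cloud('wrist');cv2.imwrite('pics/w4.png',im)
q=P.reshape(-1,3)
for n,c,z0,z1 in (('tamper',(.569,-.0355),.06,.1),('base',(.569,-.0355),.014,.022),('cup',(.561,-.124),.05,.065),('FL',(.48,-.0275),.03,.05),('FR',(.4725,-.1165),.03,.05)):
    s=q[(np.hypot(q[:,0]-c[0],q[:,1]-c[1])<.035)&(q[:,2]>z0)&(q[:,2]<z1)]
    print(n,len(s),np.round(cv2.minEnclosingCircle(s[:,:2].astype(np.float32))[0],4),s[:,2].max().round(4),np.ptp(s[:,0]).round(3)) if len(s) else print(n,0)
o=get_obs();print(o['t'],o['tool_pos'],o['contact_force'])
```

```text
tamper 2703 [ 0.5682 -0.0362] 0.0935 0.035
base 1505 [ 0.5679 -0.0368] 0.0219 0.055
cup 818 [ 0.5608 -0.1251] 0.0596 0.057
FL 470 [ 0.4799 -0.0287] 0.0436 0.019
FR 432 [ 0.4744 -0.1162] 0.043 0.019
29.2667 [ 0.42251734 -0.1171619   0.39626568] [ 0.05512289  0.99333174 -0.30683992]
```

View pics/w4.png

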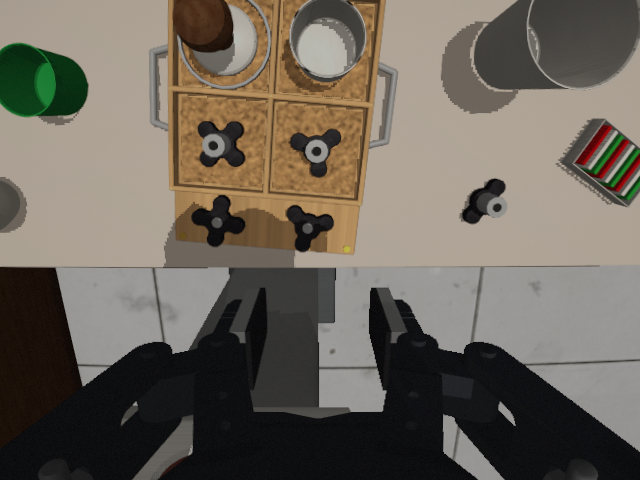

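The picture shows the tamper base inside the ring (225,40) and the cup upright (327,37). The cross knob (215,145) and Y knob (315,150) lie flat in front of their matching samples; the bar knob and tumbler are untouched. Handing in.

```bash
python3 -c "
from station import *
print(finish_job())"
```

```text
the job is handed in; nothing more can be done
None
```

The caddy is packed and the job is handed in at about 29 s: tamper in the ring, cup upright in the back right bay, four-armed knob front left, three-armed knob front right, two-armed knob and tumbler left where they stood.

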